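# Set a rocker link under the press pin and hold the press guard open

## Task

Slide the rocker link along the bed of the arbor press until its red-painted pivot pin sits squarely under the brass press pin, and let go of it, leaving it flat on the bed. Then take the clear guard by its black bar, swing it 60 degrees open from hanging straight down and keep holding it there, still, so that I can reach in with the support sleeve: it springs shut when let go, so finish while holding it. Do not lift the link off the bed, and leave the other parts and tools where they are.

Things in the scene. Friction and masses are not known exactly. Their poses are not given: they have to be found in the camera images.
- press: Blue cast-iron bench arbor press, bolted down; place and yaw vary. Origin: on the bench surface, straight below the ram axis. Its x axis points from the ram back to the column (46 mm wide, 87 to 147 mm behind the ram axis), so its front faces its -x; y points sideways, roughly towards the robot; z up. The ram is locked and does not move.
- press_bed (a point): Point on the ram axis on top of the press's flat steel bed plate, 60 mm above the bench. The plate reaches 75 mm to the front of here, 83 mm to the back and 150 mm to each side.
- press_head (a point): Middle of the top of the press head, on the ram axis, 275 mm above the bench. The head is 56 mm wide, 95 mm high (180 to 275 mm above the bench) and reaches 38 mm in front of the ram axis (49 mm with cover plate and screws) and back to the column; the square ram sticks up to 340 mm above the bench.
- lever_ball (a point): Ball at the long end of the ram's hand lever, 227 mm behind and 60 mm to the -y side of the ram axis, 333 mm above the bench. From here the 13 mm bar slopes down to the hub beside the head and ends in a small ball 14 mm in front of the ram axis, 202 mm above the bench.
- pin_tip (a point): Lower tip of the brass press pin (10 mm across, tapering to 7 mm) under the ram: on the ram axis, 83 mm above the bench, 23 mm above the bed and 9 mm above a link lying on it.
- link: Loose flat aluminium rocker link, 14 mm thick, 0.26 kg, on the press bed. Origin: underside, below the red pin. Its x axis runs to the other pivot, 150 mm away. Round end 42 mm across at the red pin; from there the sides are flat and 34 mm apart to the other pin, where it ends in a half round. The plain end sticks out to the press +y side, the red end starting 20 to 60 mm short of the press pin on that side.
- mark (a point): Centre of the red-painted end of the pivot pin (12 mm across), flush in the top face of the link, 14 mm above its underside.
- link_end (a point): Centre of the plain steel pin in the top face of the link's other end, 150 mm along the link's x axis from the red one.
- guard (a joint): Angle of the guard in rad: 0 hanging straight down (shut), growing as its lower edge swings forward (press -x) and up; stop at 1.75. 60 degrees is 1.047. A spring and its own weight (0.28 kg) shut it; it takes about 1.5 N on the bar to start opening and about 4 N to hold at 60 degrees. The hinge turns about the press's y axis.
- guard_hinge (a point): Middle of the guard's hinge axis, 55 mm in front of the ram axis and 215 mm above the bench. The guard is a clear plate 130 mm wide reaching 115 mm down from here with 50 mm deep clear cheeks at both sides towards the press, all edged yellow; its lower edge hangs 40 mm above the bed.
- guard_bar (a point): Centre of the guard's black grab bar, which moves with the guard: a round bar 14 mm thick and 100 mm long parallel to the hinge (press y), on two stems 90 mm apart, 50 mm out from the front of the guard plate and 95 mm below the hinge when shut (so 107 mm from the hinge axis). Free gap between bar and plate 41 mm.
- spare_link: Another rocker link of the same size without red paint, lying on the bench; leave alone. Origin on its underside below one pin.
- sleeve: Support sleeve: dark steel tube 32 mm across, 32 mm high, standing on the far front corner of the press bed; leave alone. Origin at the centre of its underside.
- tray: Blue plastic parts tray 140 x 200 x 35 mm; leave alone. Origin at the centre of its underside.
- bearing: Steel bearing 28 mm across, 10 mm high, in the tray; leave alone. Origin at the centre of its underside.
- grease: Grease jar with blue cap, 72 mm across, 75 mm high; leave alone. Origin at the centre of its underside.
- chainring: Dark steel chainring, 152 mm across, 4 mm thick, lying flat; leave alone. Origin at its centre, underside.
- mallet: Hammer with blue handle, 280 mm long, lying on the bench; leave alone. Origin under its middle.
- screwdriver: Screwdriver with blue handle, 200 mm long, lying on the bench; leave alone. Origin under its middle.

How it is judged:
By the outcome, as a careful person would: the job done as asked, in the order asked, and still so for the second after the job is handed in, while the arm keeps its last pose, push and grip.
It also fails if it takes over 58 s, if anything falls off the work surface, if the arm or the gripper's body presses on something with over 40 N, if the wrist force passes 120 N, or if a joint passes its speed limit or range.

## Robot

A 6-joint arm with a two-finger parallel gripper is mounted at the origin on the work surface. World frame = base frame: x ahead of the robot, y to its left, z up, the work surface at z = 0. Lengths are in m, angles in rad, forces in N, time in s.
With the tool pointing down it reaches from about 0.3 to 0.875 m from the base axis. Payload 6.4 kg.
Tool frame: the origin (TCP) lies midway between the tips of the shut fingers; the grasp point (between the pads) lies 19 mm behind it; z points along the fingers, y is the line along which they close (so a half turn about z gives the same grasp; the last joint's range is limited). The gripper opens to 85 mm and grips with 20 to 120 N. Pads are 22 mm wide; open, the fingers measure 114 mm over their backs; the gripper's body (76 mm by 85 mm) begins 54 mm behind the grasp point. The pads swing forward as they close: fully open they stand 13 mm farther back than shut.
Start: joints at [0.975, 0.181, 1.607, -0, 1.354, -0.206], TCP at [0.218, 0.532, 0.231] pointing down, gripper open.
Joint ranges: [-2.99, 2.99], [-0.89, 2.07], [0.3, 2.58], [-1.14, 4.28], [0, 2.63], [-3.12, 3.12]. Speed limits (rad/s): [2.57, 2.57, 3.01, 3.14, 3.14, 3.14].

## Interface

Orientations are given as a unit quaternion [w, x, y, z].
In Python, from bench import ctrl gives the robot as it stands. The module is installed in compiled form; this text tells all that it offers.
- The arm moves only by the tool move_arm, never from a script. Its argument "plan" is one flat list of numbers, 6 for each row, row after row: the shift along the world's x, y, z in units of 50 mm (1.0 is 50 mm), then the turn, a rotation vector about the world's x, y, z in rad. A call has 1 to 10 rows; each row is the pose to reach, as a shift and turn from the pose commanded when the call began; what a row does not reach only later rows make up. A row lasts 1/8 s, in which the tool goes at most 62.5 mm and 10.7 degrees, less where a joint would pass 70% of its speed; a pose out of reach is approached as far as the arm can. A call with a gripper value outside its range is refused whole. "grip" is the finger opening in mm, from 0 to 85.4, set as the call begins (left out, the last holds). The fingers move at their own pace and stop on an object; the grip force is fixed at half the most. Time passes only in rows, so rows that repeat a pose let the fingers close. It gives the time, the measured TCP pose, the force, the opening and the grip force at its end, in the units of the state.
- ctrl.get_obs(): the state, without advancing time (a new reading comes with each control period).
- ctrl.camera(name): name is "scene" or "top" or "wrist"; returns a dict with "pixels" (420x560x3 uint8, red, green, blue), "fx", "fy", "cx", "cy" (pixels), "origin" and "attitude" of the camera in the world. Camera axes: x right, y down, z forward; pixel columns grow to the right and rows downward; lengths in m; the calibration is good to about 2 mm. A picture is of the moment at which its call begins. There is no depth.
- ctrl.hand_in(): hands the job in; it is judged then, once.
The state is a dict: "time_s": time; "q": joint angles; "dq": joint speeds; "joint_efforts": joint torques, N m; "eef_pos": TCP position; "eef_rot": TCP orientation; "wrist_force": force on the tool from outside, world axes, zero at the start; "torque": the same for the moment, N m; "opening": opening from 0.0 (shut) to 1.0 (fully open); "grasp_force": force on a finger pad.
Only numpy, scipy, OpenCV 4.12 (cv2) and the standard library are available. Lean on these libraries where they do the work, as an engineer would, in place of code of your own. Each camera call takes 0.05 s, during which the arm holds its last target. There are 200 camera calls.

## Working session

There is one attempt and no reset: what is moved stays moved. The work goes in short steps, Python scripts to look and compute and a tool call to move; the robot and the scene stay as the last step left them, time stands still between calls to the robot, and variables do not carry over. Pictures are saved under pics/ and viewed, at most 10 in all, crops included, and the job is handed in when it is done.

Besides the shell and the picture viewer there is one more tool, called after "Emit:" by a JSON object that holds its "name" and its "arguments". move_arm: Moves the arm, as the interface text tells. Its arguments: {"type":"object","properties":{"plan":{"type":"array"},"grip":{"type":"number"}},"required":["plan"]}

```bash
mkdir -p pics; ls; cat > h.py <<'E'
import numpy as np, cv2
from bench import ctrl
from scipy.spatial.transform import Rotation as R
def cam(n):
    c=ctrl.camera(n); c['img']=cv2.cvtColor(np.asarray(c['pixels']),cv2.COLOR_RGB2BGR)
    a=np.array(c['attitude'],float); c['R']=a if a.shape==(3,3) else R.from_quat(a[[1,2,3,0]]).as_matrix()
    c['o']=np.array(c['origin']); return c
def ray(c,u,v):
    d=c['R']@np.array([(u-c['cx'])/c['fx'],(v-c['cy'])/c['fy'],1]); return d/np.linalg.norm(d)
def onz(c,u,v,z):
    d=ray(c,u,v); return c['o']+d*(z-c['o'][2])/d[2]
def proj(c,p):
    q=c['R'].T@(np.array(p)-c['o']); return np.array([c['fx']*q[0]/q[2]+c['cx'],c['fy']*q[1]/q[2]+c['cy']])
E
python3 - <<'E'
from h import *
for n in ('scene','top'):
    c=cam(n); print(n,c['attitude'],c['o'],c['fx'],c['cx'],c['cy']); cv2.imwrite(f'pics/{n}0.png',c['img'])
print(ctrl.get_obs())
E
```

```text
pics
scene [-0.17306648  0.35818843  0.83242747 -0.38576359] [1.37848003 0.78985381 1.15534372] 472.17929881084353 271.3199172288214 201.29440402403918
top [ 0.073299   -0.6837912   0.72209003 -0.07511884] [0.23215465 0.03115818 1.61512487] 409.6068222297494 280.0719301788274 210.3027409976459
{'time_s': 0.1, 'q': array([ 9.74705011e-01,  1.81489099e-01,  1.60787304e+00, -3.42002016e-05,
        1.35380268e+00, -2.06312370e-01]), 'dq': array([ 0.00078138, -0.00016763, -0.00298503,  0.00041854,  0.00027552,
       -0.00047727]), 'joint_efforts': array([ 8.28324937e-04, -4.45876336e+01, -3.52242100e+01, -1.63128302e-04,
        4.06575302e-03, -4.77865854e-07]), 'eef_pos': array([0.2182139 , 0.53146206, 0.23047858]), 'eef_rot': array([-2.91613641e-04,  1.93654417e-01,  9.81069492e-01, -7.30179735e-04]), 'wrist_force': array([-0.99217103, -0.02462081,  0.43316938]), 'torque': array([ 0.01069639, -0.02602106, -0.04590456]), 'grasp_force': 0.0, 'opening': 1.000507585555085}
```

View pics/scene0.png

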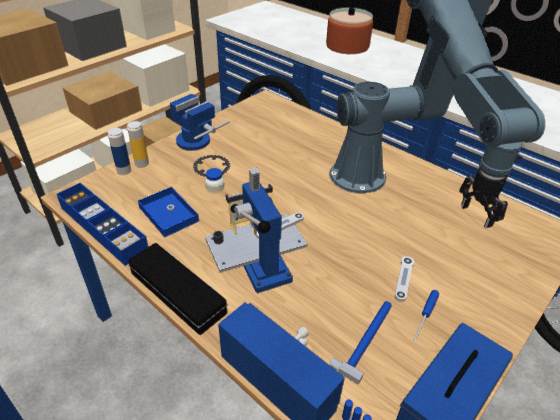

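View pics/top0.png

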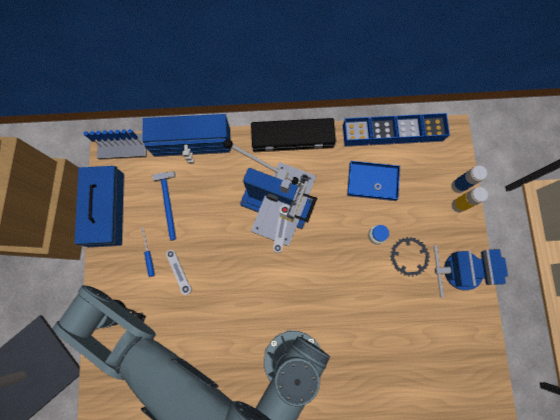

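The scene view shows the press at about (260,225), with the column towards the camera and the link sticking out at (295,220). The top view shows the press at about (285,205), with the red pin near (285,210), the link end near (278,247) and the black bar near (310,210). I'll zoom in on both.

```bash
python3 - <<'E'
from h import *
t=cv2.imread('pics/top0.png')[150:270,225:335]; s=cv2.imread('pics/scene0.png')[155:305,195:320]
k=lambda i,f:cv2.resize(i,None,fx=f,fy=f,interpolation=cv2.INTER_CUBIC)
a=k(t,4);b=k(s,4)[:480] 
b=cv2.resize(k(s,3.2),(400,480)); im=np.hstack([a,b]); print(im.shape); cv2.imwrite('pics/z0.png',im[:, :800])
c=cam('top')
hsv=cv2.cvtColor(c['img'],cv2.COLOR_BGR2HSV)
m=((hsv[...,0]<8)|(hsv[...,0]>172))&(hsv[...,1]>130)&(hsv[...,2]>60)
n,l,st,ce=cv2.connectedComponentsWithStats(m.astype(np.uint8))
for i in range(1,n):
    if st[i,4]>3 and 200<ce[i][0]<350 and 140<ce[i][1]<280: print(ce[i],st[i,4],onz(c,*ce[i],.074))
E
```

```text
(480, 840, 3)
[284.33333333 209.25      ] 12 [0.56409557 0.00156636 0.074     ]
```

View pics/z0.png

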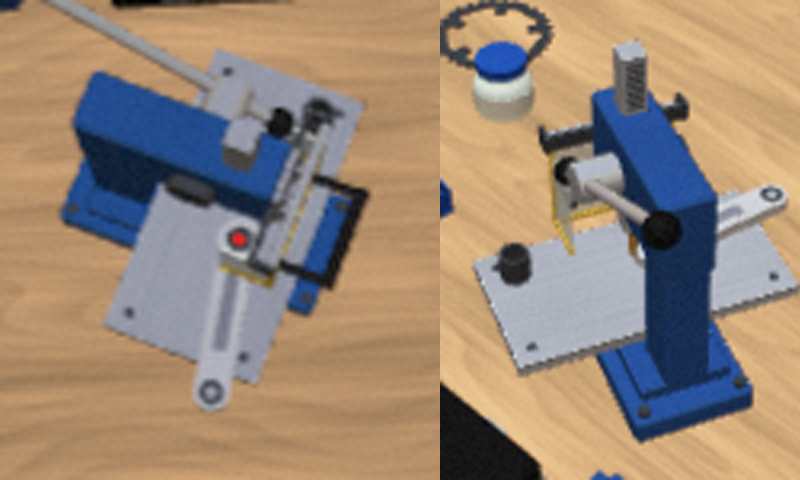

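The left crop shows the red pin at (238,240), the plain pin at (210,391), bed corners at (365,100), (255,382), (107,325) and (217,50), the ram top at (243,130), and the bar from (368,190) to (330,285). The guard hangs to the right, which is the press front. Next I'll compute the press and link poses.

```bash
python3 - <<'E'
from h import *
c=cam('top'); f=lambda x,y:(225+(x-1.5)/4,150+(y-1.5)/4)
P=lambda x,y,z:onz(c,*f(x,y),z)[:2]
FR,FL,BL,BR=P(365,100,.06),P(255,382,.06),P(107,325,.06),P(217,50,.06)
print('corners',FR,FL,BL,BR,'sizes',np.linalg.norm(FR-FL),np.linalg.norm(FL-BL),np.linalg.norm(BL-BR))
# rigid fit
M=np.array([[-75,-150],[-75,150],[83,150],[83,-150]])/1e3; W=np.array([FR,FL,BL,BR])
mc=M.mean(0);wc=W.mean(0);U,S,V=np.linalg.svd((M-mc).T@(W-wc)); Rm=(V.T@np.diag([1,np.linalg.det(V.T@U.T)])@U.T)
o=wc-Rm@mc; print('press',o,'yaw',np.arctan2(Rm[1,0],Rm[0,0]),'res mm',1e3*((M@Rm.T+o)-W))
print('ram top',P(243,130,.34))
red=onz(c,284.33,209.25,.074)[:2]; e=P(210,391,.074); print('red',red,'end',e,np.linalg.norm(red-e))
for n,p in(('red',red),('end',e)): print(n,'in press mm',1e3*Rm.T@(p-o))
for z in (.12,): print('bar',P(368,190,z),P(330,285,z),[1e3*Rm.T@(P(*q,z)-o) for q in((368,190),(330,285))])
print(proj(c,[*o,.34]),proj(c,[*o,.275]))
# screw / head checks in scene
s=cam('scene'); print('scene ram',proj(s,[*o,.34]))
E
```

```text
corners [ 0.70014302 -0.13112972] [ 0.42654935 -0.00621259] [0.48918535 0.13250811] [0.75998887 0.01219456] sizes 0.30076200745834014 0.1522061160277685 0.29632734640551184
press [ 0.59233433 -0.0018117 ] yaw 1.1504481480180953 res mm [[-1.47252286 -0.36474806]
 [-1.76292782 -2.85837543]
 [ 0.07744694  2.66653603]
 [ 3.15800375  0.55658746]]
ram top [ 0.59612509 -0.00173164]
red [0.56409628 0.00157917] end [0.41859925 0.03701762] 0.14975068935340397
red in press mm [-8.42765792 27.16358627]
end in press mm [-35.44841631 174.45631378]
bar [ 0.59407336 -0.1213109 ] [ 0.50548559 -0.07952001] [array([-108.38676893,  -50.35267863]), array([-106.3846573 ,   47.57721343])]
[285.46646529 183.25338879] [285.2790931  188.50354785]
scene ram [254.15926034 169.76607458]
```

The measurements agree with the given sizes (pin spacing 149.8 mm, bar at about 107 mm in front of the ram axis). I'll move above the link's plain end.

Emit:
{"name": "move_arm", "arguments": {"plan": [4.35,-9.97,0,0,0,0.15,4.35,-9.97,0,0,0,0.15,4.35,-9.97,0,0,0,0.15,4.35,-9.97,0,0,0,0.15,4.35,-9.97,0,0,0,0.15,4.35,-9.97,0,0,0,0.15,4.35,-9.97,0,0,0,0.15,4.35,-9.97,0,0,0,0.15,4.35,-9.97,0,0,0,0.15,4.35,-9.97,0,0,0,0.15], "grip": 70}}

```text
time_s: 1.5
eef_pos: [0.4369, 0.0308, 0.2313]
eef_rot: [0.0, 0.122, 0.993, -0.0]
wrist_force: [-0.2, 0.2, -0.2]
opening: 0.816
grasp_force: 0.0
```

```bash
python3 - <<'E'
from h import *
c=cam('wrist'); cv2.imwrite('pics/w1.png',c['img']); o=ctrl.get_obs()
print(o['time_s'],o['eef_pos'],o['eef_rot'],o['opening'],o['q'],c['o'],c['R'].round(2),c['fx'])
E
```

```text
1.55 [0.43612817 0.03234853 0.2311448 ] [-2.71256945e-04  1.21194583e-01  9.92628723e-01  1.32516808e-04] 0.8178144683142984 [-1.98864550e-01 -1.40835262e-01  1.93473279e+00  2.27928283e-04
  1.34825650e+00 -1.52672474e+00] [0.36968447 0.04740134 0.37369317] [[ 0.24  0.93  0.26]
 [ 0.97 -0.23 -0.07]
 [ 0.    0.27 -0.96]] 290.51278467678975
```

View pics/w1.png

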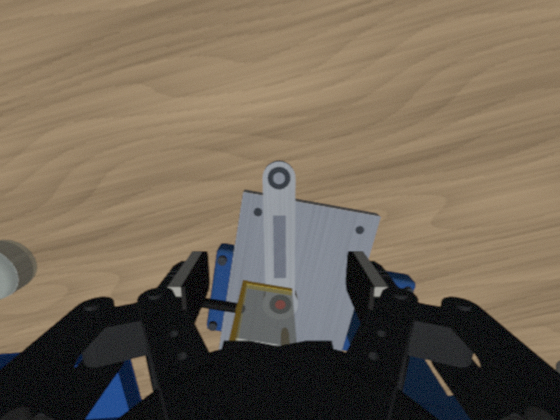

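The wrist view shows the link end pin at (279,178), the red pin at (280,305), the brass pin near (285,335), and bed corners at (245,191) and (379,214). The fingers straddle the link line. I'll compute positions and cross-check them.

```bash
python3 - <<'E'
from h import *
c=cam('wrist')
W=lambda u,v,z:onz(c,u,v,z)[:2]
for n,a in dict(end=(279,178,.074),red=(280,305,.074),fc=(245,191,.06),bc=(379,214,.06)).items(): print(n,W(*a))
o=np.array([.5935,-.0018]);y=1.1504;Rm=np.array([[np.cos(y),-np.sin(y)],[np.sin(y),np.cos(y)]])
for n,a in dict(end=(279,178,.074),red=(280,305,.074),fc=(245,191,.06),bc=(379,214,.06)).items(): print(n,1e3*Rm.T@(W(*a)-o))
print('pin tip px',proj(c,[*o,.083]),'tcp px',proj(c,ctrl.get_obs()['eef_pos']))
i=c['img'][240:345,220:340]; cv2.imwrite('pics/w1z.png',cv2.resize(i,None,fx=5,fy=5,interpolation=cv2.INTER_CUBIC))
E
```

```text
end [0.41828516 0.03879225]
red [0.56528332 0.00382235]
fc [ 0.42558328 -0.00146463]
bc [0.48741203 0.13788904]
end [-34.45130995 176.52500398]
red [-6.38305774 28.05438667]
fc [-68.2243931  153.43262408]
bc [ 84.22906473 153.86081648]
pin tip px [281.14816034 330.81774148] tcp px [278.96726254 260.48202421]
```

View pics/w1z.png

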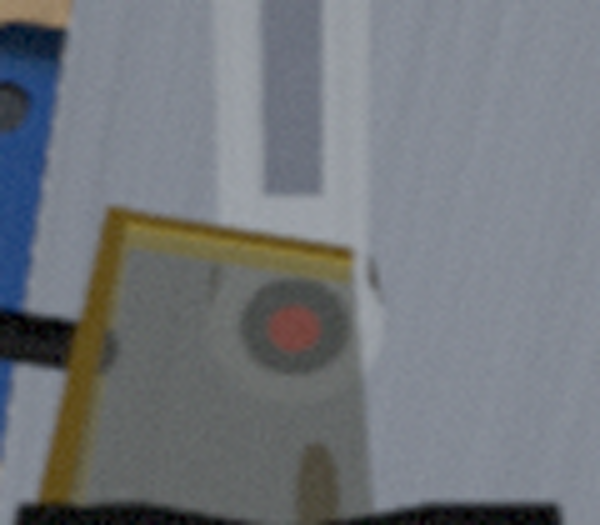

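The zoom shows the red pin centre at crop (295,328) and the brass tip's lower end at (317,447), through the guard's clear cheek. Measuring tip against red in the same camera cancels most of the calibration bias.

```bash
python3 - <<'E'
from h import *
c=cam('wrist')
t=onz(c,283.2,331.3,.083);r=onz(c,279,305.5,.074);e=onz(c,279,178,.074)
y=1.1504;Rm=np.array([[np.cos(y),-np.sin(y)],[np.sin(y),np.cos(y)]])
print(t,r,t-r,'top est',np.array([.5935,-.0018])-[.5641,.0016], 'press frame',1e3*Rm.T@(r-t)[:2]); print(np.degrees(np.arctan2(*(e-r)[[1,0]])))
E
```

```text
[0.59427264 0.00173775 0.083     ] [0.56520632 0.00381308 0.074     ] [ 0.02906632 -0.00207533  0.009     ] top est [ 0.0294 -0.0034] press frame [-9.96798509 27.38242521]
166.2751797393025
```

Emit:
{"name": "move_arm", "arguments": {"plan": [0,0,-1,0,0,0,0,0,-2,0,0,0,0,0,-2.8,0,0,0,0,0,-3.1,0,0,0,0,0,-3.3,0,0,0,0,0,-3.3,0,0,0,0,0,-3.3,0,0,0]}}

```text
time_s: 2.52
eef_pos: [0.4371, 0.0333, 0.0675]
eef_rot: [0.001, 0.12, 0.993, -0.0]
wrist_force: [-0.2, 0.1, 0.4]
opening: 0.821
grasp_force: 0.0
```

Emit:
{"name": "move_arm", "arguments": {"plan": [0,0,-0.08,0,0,0,0,0,-0.08,0,0,0,0,0,-0.08,0,0,0,0,0,-0.08,0,0,0,0,0,-0.08,0,0,0,0,0,-0.08,0,0,0], "grip": 25}}

```text
time_s: 3.28
eef_pos: [0.4361, 0.0333, 0.0628]
eef_rot: [0.0, 0.12, 0.993, -0.0]
wrist_force: [-2.5, 0.3, 5.1]
opening: 0.382
grasp_force: 60.2
```

Emit:
{"name": "move_arm", "arguments": {"plan": [0.1,-0.01,0,0,0,0,0.2,-0.02,0,0,0,0,0.3,-0.03,0,0,0,0,0.4,-0.04,0,0,0,0,0.5,-0.05,0,0,0,0,0.58,-0.05,0,0,0,0,0.58,-0.05,0,0,0,0,0.58,-0.05,0,0,0,0]}}

```text
time_s: 4.28
eef_pos: [0.4638, 0.0312, 0.0628]
eef_rot: [-0.001, 0.119, 0.993, 0.0]
wrist_force: [-8.5, 1.2, 12.7]
opening: 0.382
grasp_force: 61.1
```

```bash
python3 - <<'E'
from h import *
for n in('wrist','top'):
    c=cam(n); hsv=cv2.cvtColor(c['img'],cv2.COLOR_BGR2HSV)
    m=((hsv[...,0]<8)|(hsv[...,0]>172))&(hsv[...,1]>90)&(hsv[...,2]>50)
    k,l,st,ce=cv2.connectedComponentsWithStats(m.astype(np.uint8))
    for i in range(1,k):
        if st[i,4]>2 and 240<ce[i][0]<320: print(n,ce[i],st[i,4],onz(c,*ce[i],.074))
    print(n,'tip px',proj(c,[.5935,-.0018,.083]),'mark px',proj(c,[.5935,-.0018,.074]))
    if n=='wrist':A=cv2.resize(c['img'][150:350,200:360],None,fx=3,fy=3,interpolation=cv2.INTER_CUBIC)
    else:B=cv2.resize(c['img'][180:230,260:320],None,fx=5,fy=5,interpolation=cv2.INTER_CUBIC)
A[:250,:300]=B;cv2.imwrite('pics/w2.png',A)
E
```

```text
wrist tip px [275.20261346 483.2888797 ] mark px [275.28887397 466.28837108]
top [284.  203.5] 4 [0.586842   0.00157304 0.074     ]
top tip px [284.79382881 201.24029187] mark px [284.77485134 201.77682368]
```

View pics/w2.png

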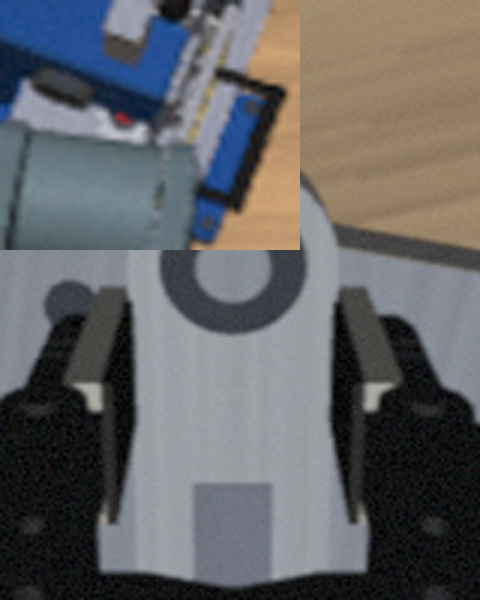

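The link is held (its end pin is at (277,239) in the wrist view), and the red pin is partly hidden by the wrist in the top view. I'll release, rise and measure.

Emit:
{"name": "move_arm", "arguments": {"plan": [0,0,0,0,0,0,0,0,0,0,0,0,0,0,0,0,0,0,-0.1,0,0.8,0,0,0,-0.3,0,1.8,0,0,0,-0.57,0,2.8,0,0,0,-0.57,0,3.36,0,0,0,-0.57,0,3.36,0,0,0,-0.57,0,3.36,0,0,0], "grip": 70}}

```text
time_s: 5.5
eef_pos: [0.436, 0.031, 0.2292]
eef_rot: [-0.001, 0.12, 0.993, 0.0]
wrist_force: [0.2, 0.1, -1.3]
opening: 0.817
grasp_force: 0.0
```

```bash
python3 - <<'E'
from h import *
c=cam('wrist'); print(proj(c,[.5935,-.0018,.083]),proj(c,[.5935,-.0018,.074]),c['o'])
g=c['img'];h=cv2.cvtColor(g,cv2.COLOR_BGR2HSV)
m=((h[...,0]<9)|(h[...,0]>170))&(h[...,1]>80)&(h[...,2]>50);m[:260]=0;m[345:]=0;m[:,:220]=0;m[:,340:]=0
print(np.argwhere(m).mean(0)[::-1],m.sum())
a=cv2.resize(g[285:345,250:310],None,fx=7,fy=7,interpolation=cv2.INTER_CUBIC)
t=cam('top'); b=cv2.resize(t['img'][185:245,265:319],(378,420),interpolation=cv2.INTER_CUBIC)
h=cv2.cvtColor(t['img'],cv2.COLOR_BGR2HSV);m=((h[...,0]<8)|(h[...,0]>172))&(h[...,1]>110)&(h[...,2]>60);m[:190]=0;m[230:]=0;m[:,:270]=0;m[:,300:]=0
q=np.argwhere(m).mean(0)[::-1];print(q,m.sum(),onz(t,*q,.074))
cv2.imwrite('pics/w3.png',np.hstack([a,b]))
E
```

```text
[281.94736668 331.98664901] [281.82317756 326.91853332] [0.36892893 0.04716626 0.37167382]
[282.61290323 326.27419355] 62
[284.  203.5] 4 [0.586842   0.00157304 0.074     ]
```

View pics/w3.png

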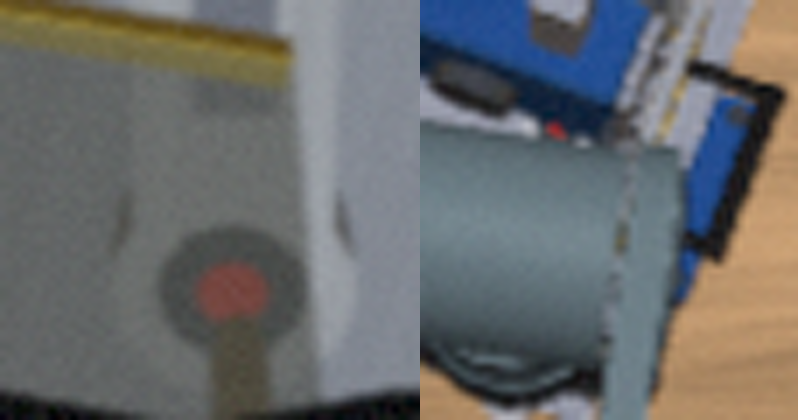

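The zoom shows the red pin centred at about (233,294), with the brass tip just below it at x≈242. In world axes the link is about 1 mm short in x and about 0.5 mm short in y, which fits the TCP lag. I'll regrip and nudge it.

Emit:
{"name": "move_arm", "arguments": {"plan": [0.2,0,-1,0,0,0,0.57,0,-2,0,0,0,0.57,0,-3,0,0,0,0.57,0,-3.34,0,0,0,0.57,0,-3.34,0,0,0,0.57,0,-3.34,0,0,0]}}

```text
time_s: 6.35
eef_pos: [0.4653, 0.0308, 0.0636]
eef_rot: [0.0, 0.12, 0.993, -0.0]
wrist_force: [-0.7, 0.9, 0.9]
opening: 0.822
grasp_force: 0.0
```

Emit:
{"name": "move_arm", "arguments": {"plan": [0,0,0,0,0,0,0,0,0,0,0,0,0,0,0,0,0,0,0,0,0,0,0,0,0,0,0,0,0,0,0,0,0,0,0,0], "grip": 25}}

```text
time_s: 7.1
eef_pos: [0.4658, 0.0307, 0.0646]
eef_rot: [0.001, 0.12, 0.993, -0.0]
wrist_force: [-1.4, -0.4, 6.4]
opening: 0.375
grasp_force: 60.1
```

Emit:
{"name": "move_arm", "arguments": {"plan": [0.01,0,0,0,0,0,0.02,0.01,0,0,0,0,0.03,0.01,0,0,0,0,0.04,0.01,0,0,0,0,0.04,0.01,0,0,0,0,0.04,0.01,0,0,0,0]}}

```text
time_s: 7.85
eef_pos: [0.4659, 0.0308, 0.0645]
eef_rot: [-0.001, 0.119, 0.993, -0.001]
wrist_force: [-11.0, -3.0, 15.2]
opening: 0.378
grasp_force: 61.2
```

Emit:
{"name": "move_arm", "arguments": {"plan": [0,0,0,0,0,0,0,0,0,0,0,0,0,0,0,0,0,0,-0.1,0,0.8,0,0,0,-0.3,0,1.8,0,0,0,-0.6,0,2.8,0,0,0,-0.6,0,3.34,0,0,0,-0.6,0,3.34,0,0,0,-0.6,0,3.34,0,0,0], "grip": 70}}

```text
time_s: 8.98
eef_pos: [0.4365, 0.0315, 0.2292]
eef_rot: [-0.001, 0.12, 0.993, 0.0]
wrist_force: [0.8, 0.6, -0.7]
opening: 0.818
grasp_force: 0.0
```

```bash
python3 - <<'E'
from h import *
c=cam('wrist'); print(c['o'],proj(c,[.5935,-.0018,.083])-proj(c,[.5935,-.0018,.074]))
g=c['img'];h=cv2.cvtColor(g,cv2.COLOR_BGR2HSV)
m=((h[...,0]<9)|(h[...,0]>170))&(h[...,1]>80)&(h[...,2]>50);m[:260]=0;m[345:]=0;m[:,:220]=0;m[:,340:]=0
q=np.argwhere(m);print(q.mean(0)[::-1],m.sum(),q.min(0),q.max(0))
cv2.imwrite('pics/w4.png',cv2.resize(g[300:345,260:305],None,fx=12,fy=12,interpolation=cv2.INTER_CUBIC))
E
```

```text
[0.36943762 0.04770568 0.37169749] [0.11010871 5.06227385]
[282.29032258 326.27419355] 62 [323 278] [330 287]
```

View pics/w4.png

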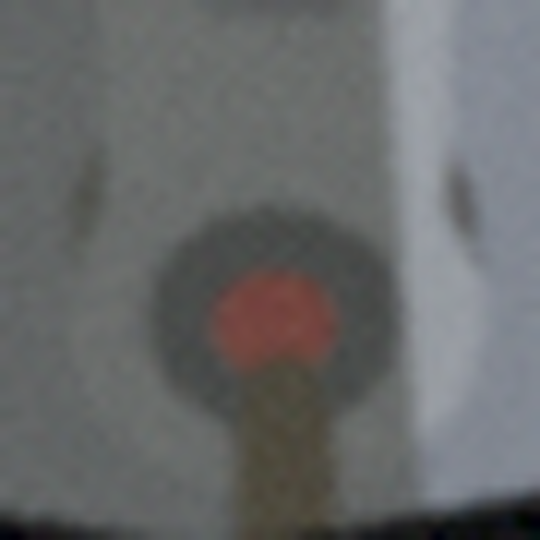

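The red pin centre now lies about 1 mm from the press-pin axis, within measurement error: red at (275,325), tip at (284,362). The link is flat on the bed and released. Next are the guard numbers.

```bash
cat > g.py <<'E'
from h import *
o=np.array([.5937,-.0012,0]);y=1.1504;px=np.array([np.cos(y),np.sin(y),0]);py=np.array([-np.sin(y),np.cos(y),0]);ez=np.array([0,0,1.])
def bar(th): 
    f=51*np.cos(th)+95*np.sin(th); d=95*np.cos(th)-51*np.sin(th)
    return o-px*(55+f)/1e3+ez*(215-d)/1e3
def tool(phi):
    z=px*np.cos(phi)-ez*np.sin(phi); yy=px*np.sin(phi)+ez*np.cos(phi); return np.column_stack([np.cross(yy,z),yy,z])
def rel(R1,R0): return R.from_matrix(R1@R0.T).as_rotvec()
E
python3 - <<'E'
from g import *
s=ctrl.get_obs(); q=s['eef_rot']; R0=R.from_quat(q[[1,2,3,0]]).as_matrix(); p=s['eef_pos']
print(p,bar(0),bar(1.047)); T=tool(np.radians(40)); print(rel(T,R0),T[:,2], s['q'])
print('pre shift',(bar(0)+(.019-.12)*T[:,2]-p)/.05,'grasp',(bar(0)+.019*T[:,2]-p)/.05)
c=cam('top'); print('jar',onz(c,379,234,.075))
E
```

```text
[0.43617255 0.03157563 0.22877244] [ 0.55043904 -0.09797029  0.12      ] [ 0.52726922 -0.14979877  0.21164601]
[ 0.82588221 -0.28557778 -0.1701191 ] [ 0.31263982  0.69934286 -0.64278761] [-2.00510723e-01 -1.36829308e-01  1.93615160e+00  4.96643325e-05
  1.34489742e+00 -1.53151771e+00]
pre shift [ 1.65379726 -4.00359103 -0.87701785] grasp [ 2.40413283 -2.32516818 -2.41970811]
jar [ 0.44825758 -0.35170919  0.075     ]
```

Emit:
{"name": "move_arm", "arguments": {"plan": [-0.4,-1,0.6,0,0,0,-0.7,-2.2,1.2,0,0,0,-0.7,-3.2,1.6,0.2,-0.07,-0.04,-0.7,-3.6,1.6,0.4,-0.14,-0.08,-0.7,-3.6,1.6,0.6,-0.21,-0.13,-0.7,-3.6,1.6,0.83,-0.29,-0.17,-0.7,-3.6,1.6,0.83,-0.29,-0.17,-0.7,-3.6,1.6,0.83,-0.29,-0.17,-0.7,-3.6,1.6,0.83,-0.29,-0.17,-0.7,-3.6,1.6,0.83,-0.29,-0.17], "grip": 42}}

```text
time_s: 10.32
eef_pos: [0.4024, -0.1481, 0.3109]
eef_rot: [0.091, 0.188, 0.886, 0.414]
wrist_force: [0.5, 0.1, 1.2]
opening: 0.49
grasp_force: 0.0
```

```bash
python3 - <<'E'
from g import *
s=ctrl.get_obs(); q=s['eef_rot']; R0=R.from_quat(q[[1,2,3,0]]).as_matrix(); p=s['eef_pos']
T=tool(np.radians(40)); print(s['time_s'],p,R0[:,2],rel(T,R0),s['q'],s['opening'])
print('pre shift',(bar(0)+(.019-.12)*T[:,2]-p)/.05,'grasp',(bar(0)+.019*T[:,2]-p)/.05)
E
```

```text
10.325 [ 0.402394   -0.14809833  0.310881  ] [ 0.31743783  0.69899079 -0.64081596] [1.70023274e-05 6.29614792e-03 1.08287667e-03] [-1.1380203  -0.00414775  1.88059842  0.65170116  1.86016082 -2.29577901] 0.4901535394904423
pre shift [ 2.3293683  -0.41011171 -2.519189  ] grasp [ 3.07970388  1.26831114 -4.06187926]
```

Emit:
{"name": "move_arm", "arguments": {"plan": [1,-0.6,-0.6,0,0,0,1.8,-0.7,-1.3,0,0,0,2.33,-0.6,-2,0,0,0,2.33,-0.41,-2.52,0,0,0,2.33,-0.41,-2.52,0,0,0,2.33,-0.41,-2.52,0,0,0,2.33,-0.41,-2.52,0,0,0]}}

```text
time_s: 11.2
eef_pos: [0.519, -0.1701, 0.186]
eef_rot: [0.092, 0.189, 0.886, 0.414]
wrist_force: [-0.5, -0.5, -0.3]
opening: 0.494
grasp_force: 0.0
```

```bash
python3 - <<'E'
from g import *
s=ctrl.get_obs(); p=s['eef_pos'];T=tool(np.radians(40)); print(s['time_s'],p,s['q'])
print('grasp',(bar(0)+.019*T[:,2]-p)/.05)
w=cam('wrist'); b=bar(0); print('w bar ends',proj(w,b+py*.05),proj(w,b-py*.05),'c',proj(w,b),'tcp',proj(w,p))
c=cam('scene'); print('s bar',proj(c,b+py*.05),proj(c,b-py*.05))
cv2.imwrite('pics/w5.png',w['img'])
E
```

```text
11.2 [ 0.51903032 -0.17009406  0.18596014] [-0.96275296  0.36961963  1.72635192  0.72328731  1.58766111 -2.31002707]
grasp [ 0.74697754  1.70822571 -1.56346209]
w bar ends [277.14933211 149.82427256] [276.7261793  259.99398902] c [276.926201   207.91745079] tcp [277.55707153 261.37706899]
s bar [257.18821958 201.96427398] [229.32338087 209.1780718 ]
```

View pics/w5.png

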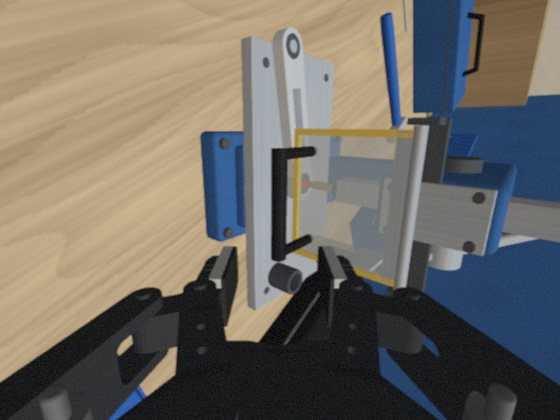

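The wrist view shows the black bar at u≈279, v 150–260 (predicted 277, 150–260), centred between the fingers. The red pin is under the brass pin at (303,185). I'll advance onto the bar and grip it.

Emit:
{"name": "move_arm", "arguments": {"plan": [0.2,0.45,-0.41,0,0,0,0.4,0.9,-0.82,0,0,0,0.55,1.25,-1.15,0,0,0,0.68,1.55,-1.42,0,0,0,0.75,1.71,-1.56,0,0,0,0.75,1.71,-1.56,0,0,0]}}

```text
time_s: 12.05
eef_pos: [0.556, -0.0833, 0.1062]
eef_rot: [0.091, 0.189, 0.885, 0.415]
wrist_force: [0.1, -0.9, 0.4]
opening: 0.49
grasp_force: 0.0
```

Emit:
{"name": "move_arm", "arguments": {"plan": [0,0,0,0,0,0,0,0,0,0,0,0,0,0,0,0,0,0,0,0,0,0,0,0,0,0,0,0,0,0,0,0,0,0,0,0], "grip": 5}}

```text
time_s: 12.8
eef_pos: [0.5568, -0.0833, 0.1087]
eef_rot: [0.092, 0.189, 0.884, 0.417]
wrist_force: [0.2, 5.0, 9.1]
opening: 0.141
grasp_force: 58.4
```

```bash
python3 - <<'E'
from g import *
s=ctrl.get_obs(); p=s['eef_pos'];q=s['eef_rot'];R0=R.from_quat(q[[1,2,3,0]]).as_matrix()
T=tool(np.radians(40)); print(s['time_s'],p,s['wrist_force'],s['opening'])
g=p-.019*R0[:,2]; print('grasp err mm in press', [1e3*(g-bar(0))@a for a in (px,py,ez)])
# arc relative: keep offset tool->bar; path rows, pitch 40->65, final
for k in np.linspace(0,1,9)[1:]:
    th=1.047*k; Tk=tool(np.radians(40+25*k)); off=T.T@(p-bar(0)); print(((bar(th)+Tk@off-p)/.05).round(2),rel(Tk,T).round(2))
E
```

```text
12.8 [ 0.55684633 -0.08334029  0.10872056] [0.15346328 5.02808186 9.07269234] 0.1408709889022825
grasp err mm in press [np.float64(1.3053641096475965), np.float64(0.23606587823530084), np.float64(0.7996034310137207)]
[-0.1  -0.23  0.13] [-0.05  0.02 -0.  ]
[-0.2  -0.44  0.3 ] [-0.1   0.04  0.  ]
[-0.28 -0.63  0.49] [-0.15  0.07 -0.  ]
[-0.35 -0.79  0.7 ] [-0.2   0.09 -0.  ]
[-0.42 -0.93  0.94] [-0.25  0.11 -0.  ]
[-0.46 -1.04  1.19] [-0.3   0.13  0.  ]
[-0.5  -1.11  1.45] [-0.35  0.16 -0.  ]
[-0.51 -1.15  1.72] [-0.4   0.18  0.  ]
```

Emit:
{"name": "move_arm", "arguments": {"plan": [-0.1,-0.23,0.13,-0.05,0.02,0,-0.2,-0.44,0.3,-0.1,0.04,0,-0.28,-0.63,0.49,-0.15,0.07,0,-0.35,-0.79,0.7,-0.2,0.09,0,-0.42,-0.93,0.94,-0.25,0.11,0,-0.46,-1.04,1.19,-0.3,0.13,0,-0.5,-1.11,1.45,-0.35,0.16,0,-0.51,-1.15,1.72,-0.4,0.18,0,-0.51,-1.15,1.72,-0.4,0.18,0,-0.51,-1.15,1.72,-0.4,0.18,0]}}

```text
time_s: 14.05
eef_pos: [0.5302, -0.1421, 0.1919]
eef_rot: [0.048, 0.204, 0.954, 0.212]
wrist_force: [-1.2, -4.6, -4.4]
opening: 0.136
grasp_force: 59.0
```

```bash
python3 - <<'E'
from g import *
s=ctrl.get_obs(); p=s['eef_pos'];q=s['eef_rot'];R0=R.from_quat(q[[1,2,3,0]]).as_matrix()
g=p-.019*R0[:,2]; h=o-px*.055+ez*.215; d=g-h; f,z=-d@px,d@ez
print(s['time_s'],s['wrist_force'],s['opening'],s['grasp_force'],'radius',np.hypot(f,z),'angle',np.degrees(np.arctan2(f,-z)-np.arctan2(51,95)),'y',d@py)
c=cam('scene');w=cam('wrist');t=cam('top')
A=cv2.resize(c['img'][160:280,190:310],(480,480),interpolation=cv2.INTER_CUBIC);B=cv2.resize(w['img'],(320,240));D=cv2.resize(t['img'][165:255,240:360],(320,240),interpolation=cv2.INTER_CUBIC)
cv2.imwrite('pics/w6.png',np.hstack([A,np.vstack([B,D])]))
E
```

```text
14.05 [-1.2222657  -4.59177538 -4.44885011] 0.1356773825537553 59.01745676994324 radius 0.10774541778280419 angle 58.64464335990883 y 0.0005925842827069675
```

View pics/w6.png

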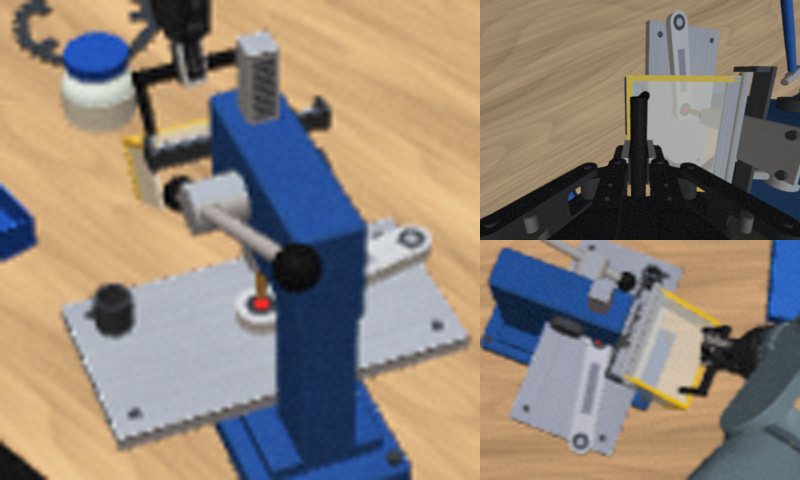

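The guard is open at about 59° with the bar firmly gripped. The scene crop shows the red pin at (262,304) directly below the brass pin at (262,285). I'll add about 1° and settle.

Emit:
{"name": "move_arm", "arguments": {"plan": [0,0,0.02,0,0,0,0,0,0.04,0,0,0,0,0,0.04,0,0,0,0,0,0.04,0,0,0,0,0,0.04,0,0,0,0,0,0.04,0,0,0,0,0,0.04,0,0,0,0,0,0.04,0,0,0]}}

```text
time_s: 15.2
eef_pos: [0.5301, -0.1422, 0.1935]
eef_rot: [0.047, 0.205, 0.954, 0.212]
wrist_force: [-1.1, -6.0, -6.2]
opening: 0.138
grasp_force: 59.0
```

```bash
python3 - <<'E'
from g import *
for i in range(3):
    t=cam('scene')
    s=ctrl.get_obs(); p=s['eef_pos'];q=s['eef_rot'];R0=R.from_quat(q[[1,2,3,0]]).as_matrix()
    g=p-.019*R0[:,2]; d=g-(o-px*.055+ez*.215); f,z=-d@px,d@ez
    print(s['time_s'],s['wrist_force'],abs(s['dq']).max(),'angle',np.degrees(np.arctan2(f,-z)-np.arctan2(51,95)))
h=cv2.cvtColor(t['img'],cv2.COLOR_BGR2HSV);m=((h[...,0]<8)|(h[...,0]>172))&(h[...,1]>130)&(h[...,2]>80);m[:220]=0;m[250:]=0;m[:,:245]=0;m[:,270:]=0
r=np.argwhere(m).mean(0)[::-1];print('red',r,m.sum(),onz(t,*r,.074),'expect',proj(t,[*o[:2],.074]))
E
```

```text
15.25 [-0.82036685 -5.92528823 -5.78420876] 0.0017918830866918837 angle 59.47868970339676
15.3 [-0.39225679 -6.28921412 -6.0621731 ] 0.002270512110459088 angle 59.466073568871664
15.35 [-1.25352043 -5.17571242 -5.70284561] 0.001991726339865618 angle 59.45568731842412
red [254.63636364 235.36363636] 11 [ 0.5933192  -0.00296437  0.074     ] expect [254.93765296 235.6822183 ]
```

The guard reads 59.5–60° and is steady. The scene camera puts the red pin within 2 mm of the ram axis, so I'm handing in.

```bash
python3 -c "
from bench import ctrl
print(ctrl.hand_in())"
```

```text
the job is handed in; nothing more can be done
None
```

The job is handed in: the link is released flat on the bed with its red pin within about 2 mm of the ram axis under the brass pin, and the arm is holding the guard still by its bar at about 59.5–60°.

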